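Show the dive band and its spring bars under the lamp

TASK

A customer is asking for the dive band. Push the desk lamp's chrome toggle all the way over, away from the robot, to switch it on; then point at the black rubber dive band from straight above, the fingertips a couple of centimetres clear of the middle of its top, and stay there for about two seconds; then point in the same way at the lidded glass jar of spring bars that go with it, and finish while still pointing there. Touch none of the goods on the table, not even the things you point at, and leave the lamp on.

Things in the scene. Friction and masses are not known exactly. Their poses are not given: they have to be found in the camera images.
- lamp: desk lamp, fixed to the table, at the robot's left. Blue slab base 220 (x) x 140 (y) x 22 mm high; origin: centre of the base's underside, x pointing away from the robot, z up. The toggle's pivot is at (-65, 0, 34) mm in this frame, above a round boss 32 mm across that reaches up to 32 mm. The thin neck stands at (80, 45) mm and rises, bending to the left, to a blue shade 112 mm across between about (110, 70) and (110, 190) mm, 320 to 450 mm up; nothing stands over the toggle
- lamp_switch (a joint): chrome toggle, an 8 mm bar with a 13 mm ball at its end, ball centre 45 mm from the pivot. Hinged about the lamp's y axis: 0 rad is off, leaning 0.5 rad (29 degrees) off upright towards the robot (lamp -x); 0.5 is upright; 1.0 is the end stop, leaning 0.5 rad away (lamp +x), on. It starts between 0 and 0.2. A light, even friction of 0.06 N m (1.5 N at the ball) and no spring: it stays where it is left
- lamp_switch_tip (a point): centre of the ball at the end of the toggle; moves with it (73 mm above the table when off or on, 79 mm when upright)
- dive_band: the black rubber dive band: ribbed, 22 mm wide, with a steel buckle, closed round a white display roll; with the roll about 56 x 64 mm in plan and 57 mm high. It stands loose on the table and is not to be touched. Origin: centre of its underside, z up; y along the roll
- dive_band_top (a point): middle of the top of the black dive band, 58 mm above the table
- jar: squat clear glass jar, 72 mm across, with a brass-coloured screw lid 64 mm across, steel spring bars inside; 56 mm high over the lid. Loose, not to be touched. Origin: centre of its underside, z up
- jar_top (a point): centre of the top of the jar's lid, 56 mm above the table
- steel_band: steel link band on the same kind of white roll, about 56 x 64 mm in plan and 57 mm high. It stands loose on the table and is not to be touched. Origin: centre of its underside, z up; y along the roll
- brown_band: brown leather-coloured band with pale edge lines on the same kind of white roll, about 56 x 64 mm in plan and 57 mm high. It stands loose on the table and is not to be touched. Origin: centre of its underside, z up; y along the roll
- dish: white ceramic dish, 82 mm across, 22 mm high, three steel pins in it. Loose, not to be touched. Origin: centre of its underside, z up
- opener: steel case-back opener lying flat, 100 x 30 mm, 16 mm high. Loose, not to be touched. Origin: centre of its underside, x along its length

How it is judged:
On the way, in this order (a step that is already met when the one before it is completed fails the run):
1. the lamp's toggle is pushed over to on (value of joint lamp_switch above 0.8 rad), for 0.2 s.
2. the gripper points at the dive band from above and dwells there (horizontal distance between the grasp point and dive_band_top below 0.025 m and z of the grasp point in the frame of dive_band_top between 0.018 and 0.07 m and value of joint lamp_switch above 0.8 rad), for 1.5 s.
3. the gripper points at the jar from above (horizontal distance between the grasp point and jar_top below 0.025 m and z of the grasp point in the frame of jar_top between 0.018 and 0.07 m and value of joint lamp_switch above 0.8 rad), for 0.3 s.
At the end, for the whole second after the job is handed in: Grasp point (some 19 mm behind the fingertips) within 25 mm sideways of the middle of the jar lid and 18 to 70 mm above it, touching nothing; toggle above 0.8 rad; all goods upright and within 6 mm of their start. Earlier: lamp on, then 1.5 s over the dive band (all of step 3 and distance of each of dive_band, steel_band, brown_band, jar, dish, opener from where it was at the start of the episode below 0.006 m and angle between each of dive_band, steel_band, brown_band, jar, dish, opener's own z axis and vertical below 0.1 rad).
It fails at once if the dive band is touched or moved (contact force between any of the fingers, the arm and dive_band above 0.3 N or distance of dive_band from where it was at the start of the episode above 0.006 m).
It fails at once if the jar is touched or moved (contact force between any of the fingers, the arm and jar above 0.3 N or distance of jar from where it was at the start of the episode above 0.006 m).
It fails at once if another band is touched or moved (contact force between any of the fingers, the arm and steel_band above 0.3 N or distance of any of steel_band, brown_band from where it was at the start of the episode above 0.006 m or contact force between any of the fingers, the arm and brown_band above 0.3 N).
It fails at once if the dish or the opener is touched or moved (contact force between any of the fingers, the arm and dish above 0.3 N or distance of any of dish, opener from where it was at the start of the episode above 0.006 m or contact force between any of the fingers, the arm and opener above 0.3 N).
It also fails if it takes over 53 s, if anything falls off the work surface, if the arm or the gripper's body presses on something with over 40 N, if the wrist force passes 120 N, or if a joint passes its speed limit or range.

ROBOT

A 6-joint arm with a two-finger parallel gripper is mounted at the origin on the work surface. World frame = base frame: x ahead of the robot, y to its left, z up, the work surface at z = 0. Lengths are in m, angles in rad, forces in N, time in s.
With the tool pointing down it reaches from about 0.275 to 0.725 m from the base axis. Payload 5.6 kg.
Tool frame: the origin (TCP) lies at the very end of the fingers, on their centre line; the grasp point (between the pads) lies 19 mm behind it (env.grip_depth is the distance from the TCP to the grasp point, in m); z points along the fingers, y is the direction in which the jaws open and shut (so a half turn about z gives the same grasp; the last joint's range is limited). The gripper opens to 85 mm and grips with 20 to 120 N. Pads are 22 mm wide; open, the fingers measure 114 mm over their backs; the gripper's body (76 mm by 85 mm) begins 54 mm behind the grasp point. The pads swing forward as they close: fully open they stand 13 mm farther back than shut.
Start: joints at [-0.829, 0.255, 0.108, 0, -1.424, -0.285], TCP at [0.243, -0.494, 0.231] pointing down, gripper open.
Joint ranges: [-2.95, 2.95], [-1.21, 1.97], [-1.09, 1.5], [-2.87, 1.71], [-2.94, -0.07], [-3.05, 3.05]. Speed limits (rad/s): [2.57, 2.57, 3.14, 3.14, 3.14, 3.14].

INTERFACE

Orientations are given as a unit quaternion [x, y, z, w].
In Python, from cell import env gives the robot as it stands. The module is installed in compiled form; this text tells all that it offers.
- The arm moves only by the shell command python3 -m jog 'ROWS' [FORCE]. ROWS is JSON, a list of rows, each a list of 5 numbers: the opening, from -1 (shut) to 1 (fully open), so that 0 is half open, then the shift along the tool's x, y, z in m, then the turn about the tool's z in degrees. A call has exactly 10 rows; each row is the pose to reach, as a shift and turn from the pose measured when the call began, along the tool's axes at that moment; what a row does not reach only later rows make up. A row lasts 1/10 s, in which the tool goes at most 50 mm and 8.59 degrees, less where a joint would pass 70% of its speed; a pose out of reach is approached as far as the arm can. A call with a gripper value outside its range is refused whole. The fingers move at their own pace and stop on an object; FORCE is the grip in N (left out, the last holds). Time passes only in rows, so rows that repeat a pose let the fingers close, or fill a call up. It gives the time, the measured TCP pose, the force and the opening at its end, in the units of the state.
- env.get_obs(): the state, without advancing time (a new reading comes with each control period).
- env.camera(name): name is "side" or "top"; returns (picture, depth): 400x640x3 uint8, red, green, blue; 400x640 float32, m along the optical axis (not along the pixel's ray), 0 where there is no reading.
- env.camera_model(name): a dict with "K" (3x3 intrinsics, pixels), "rvec" (rotation vector, rad) and "tvec" (3), from world to camera coordinates, as OpenCV has them. Camera axes: x right, y down, z forward; pixel columns grow to the right and rows downward; lengths in m; the calibration is good to about 2 mm. A picture is of the moment at which its call begins. camera_model takes no time and is no camera call.
- env.close_job(): hands the job in, once; it reports no verdict.
Trained networks look in the newest picture that a camera, given by its name, has taken for a name from the list of things; names that differ only in an ending like _2 or _b are one class to them, and where a whole thing is asked for, a point or a joint stands for the part that bears it (a point fixed in the world has none). Each returns a list of dicts, best first, with "confidence" (0 to 1); they miss things now and then, are a little off and sometimes report something else, mostly with a low value. They report only what shows in the picture. A call takes as long as a camera call.
- env.look_for(camera, label): "box" ([left, top, right, bottom] in pixels, round what is visible of it).
- env.place_of(camera, label): "uv" ([column, row] in pixels: a listed point, or the origin of a listed thing).
The state is a dict: "time": time; "qpos": joint angles; "joint_vel": joint speeds; "joint_efforts": joint torques, N m; "eef_pos": TCP position; "eef_rot": TCP orientation; "contact_force": force on the tool from outside, world axes, zero at the start; "wrist_torque": the same for the moment, N m; "width": finger opening in m.
Only numpy, scipy, OpenCV 4.12 (cv2) and the standard library are available. Lean on these libraries where they do the work, as an engineer would, in place of code of your own. Each camera call takes 0.05 s, during which the arm holds its last target.

## Working session

There is one attempt and no reset: what is moved stays moved. The work goes in short steps, Python scripts to look and compute and a shell command to move; the robot and the scene stay as the last step left them, time stands still between calls to the robot, and variables do not carry over. Pictures are saved under pics/ and viewed, and the job is handed in when it is done.

```bash
mkdir -p pics
cat > h.py <<'E'
import numpy as np,cv2
from cell import env
def cam(n):
    m=env.camera_model(n);K=np.array(m["K"],float);R=cv2.Rodrigues(np.array(m["rvec"],float))[0];t=np.array(m["tvec"],float).ravel();return K,R,t
def at_z(n,uv,z):
    K,R,t=cam(n);d=R.T@np.linalg.solve(K,[uv[0],uv[1],1]);c=-R.T@t;return c+d*(z-c[2])/d[2]
E
python3 - <<'E'
from h import *
o=env.get_obs();print(o)
for n in("top","side"):
    p,d=env.camera(n);cv2.imwrite(f"pics/{n}0.png",p[:,:,::-1])
    K,R,t=cam(n);print(n,K[0,0],-R.T@t)
    for l,z in(("dive_band_top",.058),("jar_top",.056),("lamp_switch_tip",.073),("lamp",0),("steel_band",0),("brown_band",0),("dish",0),("opener",0)):
        for r in env.place_of(n,l)[:2]: print(l,np.round(r["uv"],1),round(r["confidence"],2),np.round(at_z(n,r["uv"],z),3))
E
```

```text
{'time': 0.0, 'qpos': array([-8.29388858e-01,  2.55759356e-01,  1.07031750e-01, -4.95847879e-04,
       -1.42383682e+00, -2.84562949e-01]), 'joint_vel': array([ 0.0003866 ,  0.00088645, -0.0007154 , -0.00041995,  0.0005708 ,
       -0.00152934]), 'joint_efforts': array([ 2.77952558e-04, -3.86631596e+01,  2.37939674e+01,  5.36509261e+00,
       -6.12155054e-03,  2.84073803e-05]), 'eef_pos': array([ 0.24245948, -0.49315514,  0.23039679]), 'eef_rot': array([-2.26405381e-01,  9.74032731e-01,  8.90608112e-04, -2.20219592e-04]), 'contact_force': array([1.41984973, 1.55830117, 0.11593345]), 'wrist_torque': array([ 0.0361097 , -0.01007704, -0.00596464]), 'width': 0.08547685689800136}
top 472.75881861945305 [0.37153269 0.04513867 1.08027517]
dive_band_top [380.1 174.5] 0.71 [ 0.585 -0.106  0.058]
jar_top [316.4 242.1] 0.87 [0.438 0.038 0.056]
lamp [195.6 195.6] 0.63 [0.553 0.314 0.   ]
steel_band [447.7 175.5] 0.83 [ 0.593 -0.273  0.   ]
brown_band [312.1 168.2] 0.69 [0.614 0.045 0.   ]
dish [386.1 236.4] 0.62 [ 0.452 -0.123  0.   ]
opener [467.2 245.1] 0.87 [ 0.43  -0.308  0.   ]
opener [387.9 234.1] 0.43 [ 0.457 -0.127  0.   ]
side 446.18790775442915 [0.32830662 0.82699336 0.85358829]
dive_band_top [314.  174.1] 0.73 [ 0.594 -0.117  0.058]
jar_top [360.5 225.1] 0.85 [0.427 0.042 0.056]
jar_top [355.9 239.9] 0.42 [0.428 0.095 0.056]
lamp_switch_tip [308.4 312.5] 0.43 [0.477 0.333 0.073]
lamp [271.9 316.4] 0.96 [0.565 0.319 0.   ]
lamp [288.4 226. ] 0.56 [0.618 0.045 0.   ]
steel_band [328.5 156.8] 0.63 [ 0.593 -0.282  0.   ]
brown_band [287.7 225. ] 0.64 [0.621 0.042 0.   ]
dish [361.3 195. ] 0.97 [ 0.456 -0.133  0.   ]
opener [380.6 162.1] 0.54 [ 0.429 -0.302  0.   ]
```

View pics/top0.png

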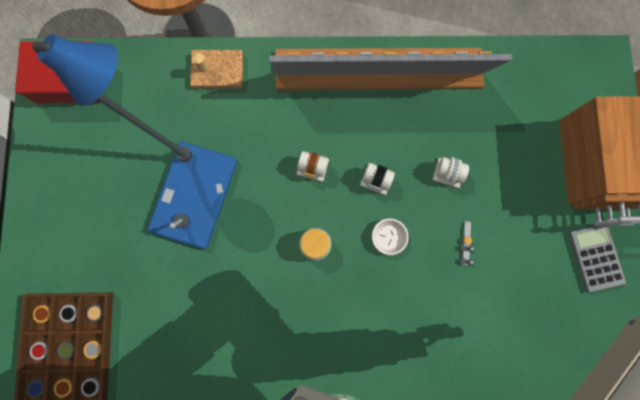

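View pics/side0.png

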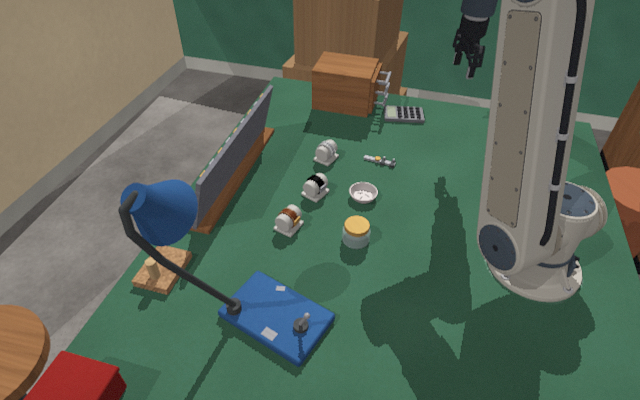

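The top view shows the lamp base with corners near (187,142), (237,158), (207,248) and (148,231), and the toggle near (180,221). The dive band is at (378,178), the jar lid at (316,243), and the brown band at (313,165). I'll refine these positions with depth and enlargements.

Run:
```python
from h import *
def pts(n,d):
    K,R,t=cam(n);v,u=np.mgrid[:400,:640]
    c=np.stack([(u-K[0,2])/K[0,0]*d,(v-K[1,2])/K[1,1]*d,d],-1);return (c-t)@R
ims=[]
for n,(a,b,w,h) in(("top",(140,135,110,120)),("side",(210,260,130,105))):
    p,d=env.camera(n);P=pts(n,d)
    im=cv2.resize(p[b:b+h,a:a+w,::-1],None,fx=5,fy=5,interpolation=cv2.INTER_CUBIC)
    cv2.imwrite(f"pics/z{n}.png",cv2.resize(im,(min(650,w*5),min(600,h*5))))
    hsv=cv2.cvtColor(p,cv2.COLOR_RGB2HSV)
    m=(hsv[...,0]>100)&(hsv[...,0]<125)&(hsv[...,1]>120)&(P[...,2]>.01)&(P[...,2]<.035)&(d>0)
    q=P[m];r=cv2.minAreaRect(q[:,:2].astype(np.float32));print(n,"base",r,np.median(q[:,2]),np.round(cv2.boxPoints(r),3).tolist())
    # toggle
    c,s=np.array([.552,.314]),0
    m=(P[...,2]>.045)&(P[...,2]<.1)&(d>0)&(P[...,0]>.40)&(P[...,0]<.56)&(P[...,1]>.25)&(P[...,1]<.4)
    q=P[m];print("toggle",len(q),np.round(q[np.argsort(-q[:,2])][:12],3).tolist())
    for l,x,y in(("dive",.588,-.112),("jar",.435,.04),("brown",.616,.044),("steel",.593,-.277)):
        m=(np.abs(P[...,0]-x)<.05)&(np.abs(P[...,1]-y)<.055)&(P[...,2]>.05)&(P[...,2]<.075)&(d>0)
        q=P[m];print(l,len(q),q.mean(0).round(3) if len(q) else 0,np.round([q[:,:].min(0),q.max(0)],3).tolist() if len(q) else 0)
```

```text
top base ((0.3741939663887024, 0.41863659024238586), (0.17596417665481567, 0.6492424607276917), 60.29559326171875) 0.021525063985189132 [[0.04899999871850014, 0.503000020980835], [0.6129999756813049, 0.1809999942779541], [0.699999988079071, 0.33399999141693115], [0.13600000739097595, 0.656000018119812]]
toggle 50 [[0.479, 0.339, 0.084], [0.479, 0.345, 0.083], [0.477, 0.341, 0.083], [0.472, 0.341, 0.083], [0.481, 0.339, 0.082], [0.472, 0.337, 0.081], [0.475, 0.341, 0.081], [0.481, 0.342, 0.081], [0.481, 0.346, 0.081], [0.475, 0.346, 0.081], [0.477, 0.34, 0.08], [0.475, 0.344, 0.08]]
dive 333 [ 0.586 -0.104  0.054] [[0.562, -0.135, 0.05], [0.608, -0.073, 0.062]]
jar 677 [0.437 0.04  0.056] [[0.406, 0.01, 0.051], [0.467, 0.071, 0.061]]
brown 313 [0.617 0.044 0.054] [[0.598, 0.013, 0.05], [0.637, 0.074, 0.061]]
steel 339 [ 0.599 -0.273  0.054] [[0.578, -0.305, 0.05], [0.623, -0.243, 0.062]]
side base ((0.554206371307373, 0.31903356313705444), (0.140147864818573, 0.21986982226371765), 72.0551528930664) 0.022413913545968996 [[0.42800000309944153, 0.28600001335144043], [0.6370000243186951, 0.21799999475479126], [0.6800000071525574, 0.35199999809265137], [0.47099998593330383, 0.41999998688697815]]
toggle 60 [[0.478, 0.346, 0.086], [0.479, 0.343, 0.086], [0.477, 0.342, 0.085], [0.475, 0.341, 0.084], [0.478, 0.339, 0.083], [0.48, 0.345, 0.083], [0.478, 0.346, 0.082], [0.477, 0.343, 0.082], [0.48, 0.339, 0.082], [0.48, 0.346, 0.081], [0.473, 0.341, 0.081], [0.474, 0.339, 0.081]]
dive 161 [ 0.586 -0.1    0.055] [[0.565, -0.133, 0.05], [0.608, -0.07, 0.061]]
jar 395 [0.436 0.043 0.056] [[0.406, 0.009, 0.05], [0.468, 0.075, 0.061]]
brown 201 [0.617 0.047 0.054] [[0.594, 0.013, 0.05], [0.637, 0.078, 0.06]]
steel 133 [ 0.598 -0.271  0.055] [[0.577, -0.304, 0.05], [0.622, -0.24, 0.062]]
```

View pics/ztop.png

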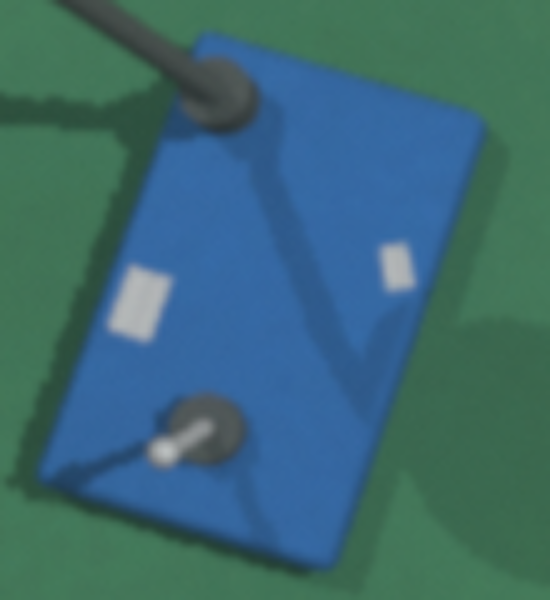

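View pics/zside.png

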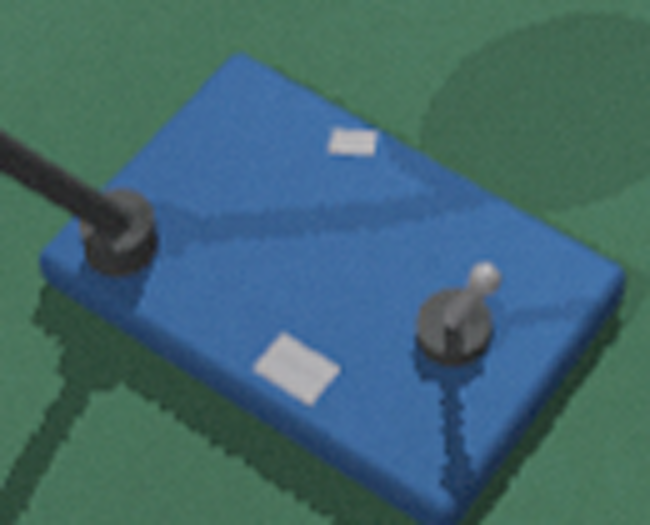

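Both views agree. The lamp is centred at about (0.554, 0.319) with a yaw of about -18°, so the pivot is near (0.492, 0.339) and the ball near (0.476, 0.342). The dive band top is at (0.586, -0.104) and the jar lid at (0.437, 0.041). Next I'll move to just behind the toggle, shutting the gripper and turning on the way.

```bash
python3 -m jog '[[-1,-0.027,0.034,0,-4.6],[-1,-0.055,0.068,0,-9.2],[-1,-0.082,0.101,0,-13.8],[-1,-0.11,0.135,0,-18.4],[-1,-0.137,0.169,0,-23],[-1,-0.164,0.203,0,-27.6],[-1,-0.192,0.237,0,-32.2],[-1,-0.219,0.27,0,-36.8],[-1,-0.247,0.304,0,-41.4],[-1,-0.274,0.338,0,-46]]'
cat >> h.py <<'E'
from scipy.spatial.transform import Rotation as Ro
def to(x,y,z):
    o=env.get_obs();R=Ro.from_quat(o["eef_rot"]).as_matrix()
    print("eef",o["eef_pos"].round(4),"yawx",np.degrees(np.arctan2(R[1,0],R[0,0])).round(1),"tz",R[:,2].round(3),"q",o["qpos"].round(2),"t",round(o["time"],2),"F",o["contact_force"].round(1))
    print("shift",(R.T@(np.array([x,y,z])-o["eef_pos"])).round(4))
E
python3 -c "
from h import *
to(.436,.356,.2)"
```

```text
time: 2.0
eef_pos: [0.3395, -0.0677, 0.2317]
eef_rot: [-0.59, 0.807, -0.0, 0.001]
contact_force: [1.3, -0.0, 0.5]
width: -0.0007
eef [ 0.3395 -0.0677  0.2317] yawx -107.6 tz [ 0.001  0.    -1.   ] q [ 0.27 -0.17 -0.34  0.   -1.4  -0.57] t 2.0 F [ 1.3 -0.   0.5]
shift [-0.433   0.0364  0.0319]
```

```bash
python3 -m jog '[[-1,-0.045,0.004,0,0],[-1,-0.09,0.008,0,0],[-1,-0.135,0.012,0,0],[-1,-0.18,0.016,0,0],[-1,-0.225,0.02,0,0],[-1,-0.27,0.024,0.01,0],[-1,-0.315,0.028,0.02,0],[-1,-0.36,0.032,0.03,0],[-1,-0.4,0.035,0.032,0],[-1,-0.433,0.036,0.032,0]]'
python3 - <<'E'
from h import *
to(.436,.356,.06)
for n in("side","top"):
    p,d=env.camera(n);cv2.imwrite(f"pics/{n}1.png",p[:,:,::-1])
E
```

```text
time: 3.0
eef_pos: [0.4362, 0.3579, 0.199]
eef_rot: [-0.591, 0.807, -0.0, -0.0]
contact_force: [-0.6, -0.3, -0.5]
width: 0.0001
eef [0.4362 0.3579 0.199 ] yawx -107.6 tz [ 0.001 -0.001 -1.   ] q [ 0.96  0.29  0.08  0.   -1.36 -1.27] t 3.0 F [-0.6 -0.3 -0.5]
shift [ 0.0018 -0.0002  0.139 ]
```

View pics/side1.png

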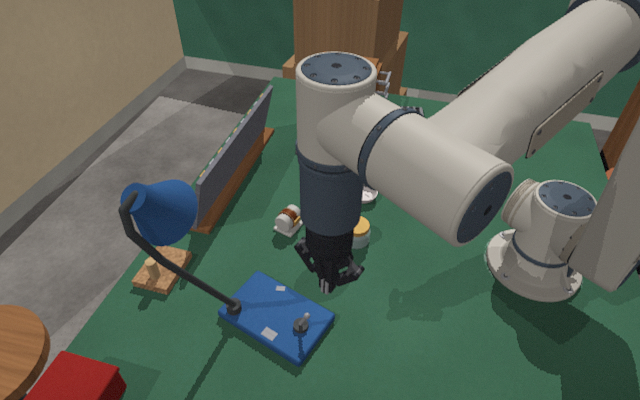

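The gripper is shut above the near side of the lamp, with the toggle at (303,320) still off. I'll descend beside it.

```bash
python3 -m jog '[[-1,0.001,0,0.03,0],[-1,0.002,0,0.06,0],[-1,0.002,0,0.085,0],[-1,0.002,0,0.105,0],[-1,0.002,0,0.12,0],[-1,0.002,0,0.13,0],[-1,0.002,0,0.137,0],[-1,0.002,0,0.137,0],[-1,0.002,0,0.137,0],[-1,0.002,0,0.137,0]]'
python3 - <<'E'
from h import *
to(.487,.341,.062)
for n in("side","top"):
    p,d=env.camera(n);cv2.imwrite(f"pics/{n}2.png",cv2.resize(p[260:370,210:350,::-1] if n=="side" else p[135:255,140:250,::-1],None,fx=4,fy=4))
E
```

```text
time: 4.1
eef_pos: [0.4365, 0.3574, 0.0622]
eef_rot: [-0.591, 0.806, -0.0, 0.001]
contact_force: [-0.8, 0.3, -0.5]
width: 0.0001
eef [0.4365 0.3574 0.0622] yawx -107.5 tz [ 0.002  0.    -1.   ] q [ 0.96  0.39 -0.15  0.   -1.03 -1.27] t 4.1 F [-0.8  0.3 -0.5]
shift [ 0.0005 -0.0531  0.0003]
```

View pics/side2.png

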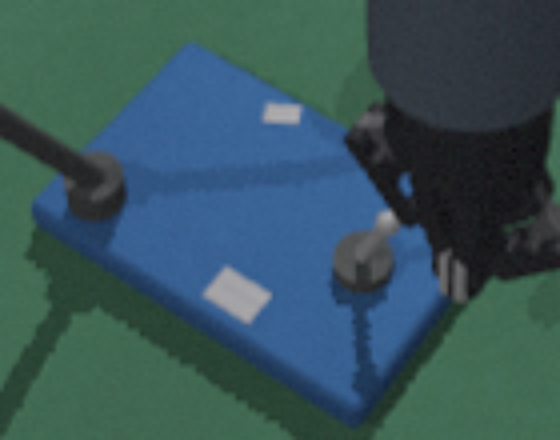

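The fingertips are behind the ball, which is at about (386,220) in the crop, with a gap. Now I'll push along tool -y.

```bash
python3 -m jog '[[-1,0,-0.006,0,0],[-1,0,-0.012,0,0],[-1,0,-0.018,0,0],[-1,0,-0.024,0,0],[-1,0,-0.03,0,0],[-1,0,-0.036,0,0],[-1,0,-0.042,0,0],[-1,0,-0.047,0,0],[-1,0,-0.052,0,0],[-1,0,-0.052,0,0]]'
python3 - <<'E'
from h import *
to(.492,.339,.062)
for n in("side","top"):
    p,d=env.camera(n);cv2.imwrite(f"pics/{n}3.png",cv2.resize(p[260:370,210:350,::-1] if n=="side" else p[135:255,140:250,::-1],None,fx=4,fy=4))
E
```

```text
time: 5.2
eef_pos: [0.4866, 0.3413, 0.0618]
eef_rot: [-0.591, 0.807, -0.001, 0.001]
contact_force: [0.3, 0.3, 0.9]
width: -0.0004
eef [0.4866 0.3413 0.0618] yawx -107.5 tz [ 0.001 -0.    -1.   ] q [ 0.88  0.44 -0.06  0.   -1.06 -1.18] t 5.2 F [0.3 0.3 0.9]
shift [ 0.0006 -0.0058 -0.0002]
```

View pics/side3.png

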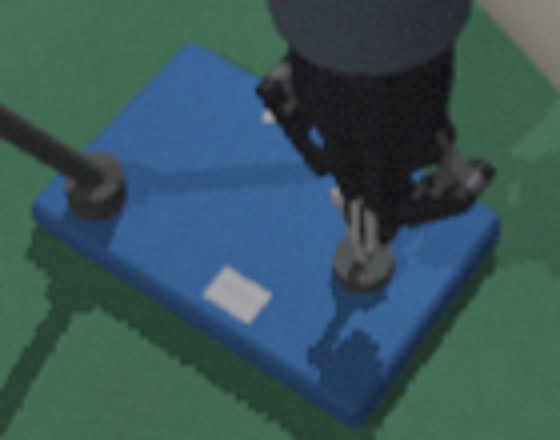

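The ball is now on the far side of the finger, at about (337,193), and the force is small. I'll push farther in small steps.

```bash
python3 -m jog '[[-1,0,-0.002,0,0],[-1,0,-0.003,0,0],[-1,0,-0.004,0,0],[-1,0,-0.005,0,0],[-1,0,-0.006,0,0],[-1,0,-0.007,0,0],[-1,0,-0.008,0,0],[-1,0,-0.008,0,0],[-1,0,-0.008,0,0],[-1,0,-0.008,0,0]]'
python3 - <<'E'
from h import *
to(.496,.339,.062)
p,d=env.camera("side");cv2.imwrite("pics/side4.png",cv2.resize(p[260:370,210:350,::-1],None,fx=4,fy=4))
for n in ("side","top"):
  if n=="top":env.camera(n)
  for r in env.place_of(n,"lamp_switch_tip")[:2]:print(n,r,at_z(n,r["uv"],.074).round(3))
E
```

```text
time: 6.3
eef_pos: [0.4939, 0.339, 0.062]
eef_rot: [-0.591, 0.807, -0.001, 0.001]
contact_force: [-1.0, -0.2, -1.6]
width: -0.0
eef [0.4939 0.339  0.062 ] yawx -107.5 tz [ 0.002 -0.    -1.   ] q [ 0.86  0.45 -0.05  0.   -1.07 -1.17] t 6.3 F [-1.  -0.2 -1.6]
shift [-0.0006 -0.002  -0.    ]
side {'uv': [290.0, 305.8], 'confidence': 0.62} [0.517 0.329 0.074]
top {'uv': [467.1, 241.7], 'confidence': 0.57} [ 0.433 -0.284  0.074]
top {'uv': [176.8, 206.3], 'confidence': 0.41} [0.517 0.335 0.074]
```

View pics/side4.png

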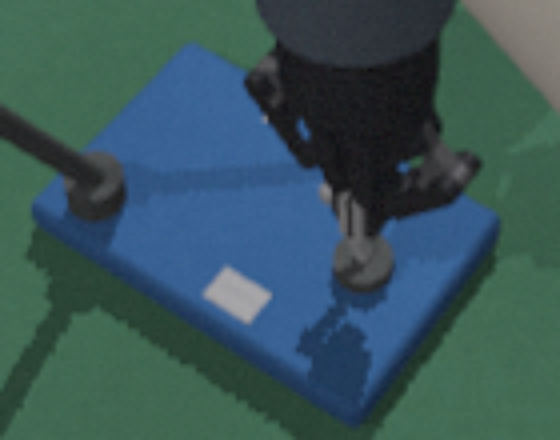

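```bash
python3 -m jog '[[-1,0,-0.001,0,0],[-1,0,-0.002,0,0],[-1,0,-0.002,0,0],[-1,0,-0.003,0,0],[-1,0,-0.003,0,0],[-1,0,-0.004,0,0],[-1,0,-0.004,0,0],[-1,0,-0.004,0,0],[-1,0,-0.004,0,0],[-1,0,-0.004,0,0]]'
python3 - <<'E'
from h import *
to(.496,.339,.062)
E
```

```text
time: 7.5
eef_pos: [0.4971, 0.338, 0.0618]
eef_rot: [-0.591, 0.807, -0.0, 0.0]
contact_force: [-5.2, 1.4, -1.0]
width: 0.0001
eef [0.4971 0.338  0.0618] yawx -107.5 tz [ 0. -0. -1.] q [ 0.86  0.46 -0.04  0.   -1.07 -1.16] t 7.5 F [-5.2  1.4 -1. ]
shift [-0.0006  0.0013 -0.0002]
```

The force has risen to 5.4 N along the push direction, against about 2 N of friction, so the toggle is probably at the end stop. I'll back off, lift and check.

```bash
python3 -m jog '[[-1,0,0.01,0,0],[-1,0,0.025,0,0],[-1,0,0.04,0,0],[-1,0,0.05,0,0],[-1,0,0.05,-0.03,0],[-1,0,0.05,-0.06,0],[-1,0,0.05,-0.09,0],[-1,0,0.05,-0.12,0],[-1,0,0.05,-0.14,0],[-1,0,0.05,-0.14,0]]'
python3 - <<'E'
from h import *
to(.49,.1,.2)
p,d=env.camera("side");cv2.imwrite("pics/side5.png",cv2.resize(p[260:370,210:350,::-1],None,fx=4,fy=4))
for n in ("side","top"):
  if n=="top":
    p,d=env.camera(n);cv2.imwrite("pics/top5.png",p[:,:,::-1])
  K,R,t=cam(n);v,u=np.mgrid[:400,:640]
  P=(np.stack([(u-K[0,2])/K[0,0]*d,(v-K[1,2])/K[1,1]*d,d],-1)-t)@R
  m=(P[...,2]>.06)&(P[...,2]<.1)&(d>0)&(abs(P[...,0]-.495)<.06)&(abs(P[...,1]-.34)<.05)
  print(m.sum(),P[m].mean(0) if m.any() else 0)
  for r in env.place_of(n,"lamp_switch_tip")[:2]:print(n,r,at_z(n,r["uv"],.074).round(3))
E
```

```text
time: 8.5
eef_pos: [0.4502, 0.3544, 0.2057]
eef_rot: [-0.592, 0.806, 0.0, 0.004]
contact_force: [0.0, -0.6, -0.4]
width: -0.0004
eef [0.4502 0.3544 0.2057] yawx -107.5 tz [ 0.006  0.005 -1.   ] q [ 0.94  0.3   0.11  0.   -1.37 -1.25] t 8.5 F [ 0.  -0.6 -0.4]
shift [ 0.2308 -0.1144  0.0048]
50 [0.51041823 0.33322757 0.07394314]
side {'uv': [293.0, 305.4], 'confidence': 0.63} [0.512 0.326 0.074]
40 [0.51052748 0.33035613 0.07408237]
top {'uv': [177.0, 207.6], 'confidence': 0.62} [0.515 0.334 0.074]
top {'uv': [465.0, 243.1], 'confidence': 0.33} [ 0.43  -0.279  0.074]
```

View pics/side5.png

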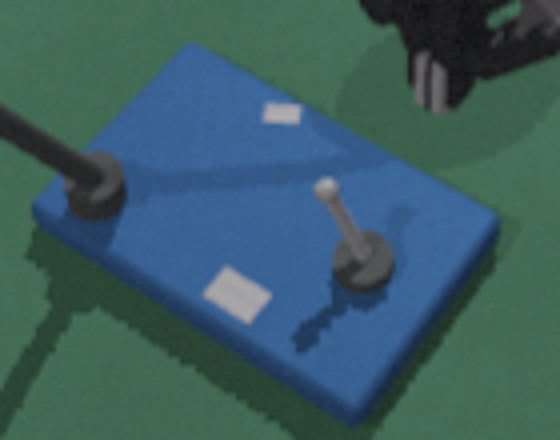

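View pics/top5.png

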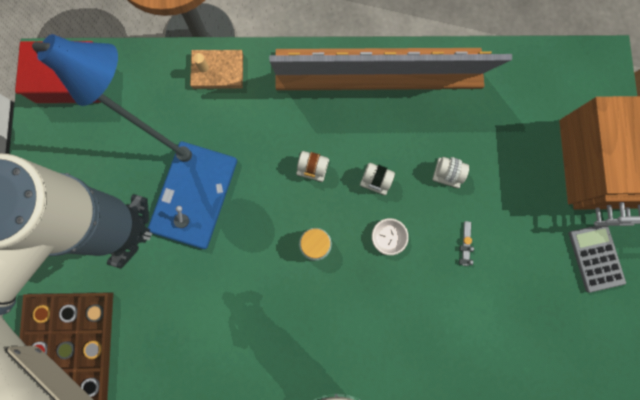

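The toggle is on. The ball at (326,188) in the crop leans away from the robot, at about (0.511, 0.332), which is 20 mm past the pivot. The top view shows the goods where they were. Next is the dive band, travelling at z = 0.2.

```bash
python3 -c "
from h import *
to(.586,-.104,.2)"
```

```text
eef [0.4486 0.3528 0.2007] yawx -107.5 tz [-0.001 -0.001 -1.   ] q [ 0.94  0.31  0.1   0.   -1.37 -1.25] t 8.7 F [-0.3 -0.2  0.2]
shift [ 0.3943 -0.2685  0.0012]
```

```bash
python3 -m jog '[[-1,0.033,-0.022,0,0],[-1,0.072,-0.049,0,0],[-1,0.111,-0.076,0,0],[-1,0.15,-0.102,0,0],[-1,0.19,-0.129,0,0],[-1,0.23,-0.157,0,0],[-1,0.27,-0.184,0,0],[-1,0.31,-0.211,0,0],[-1,0.352,-0.24,0,0],[-1,0.394,-0.268,0,0]]'
python3 - <<'E'
from h import *
to(.586,-.104,.084)
p,d=env.camera("side");cv2.imwrite("pics/side6.png",p[:,:,::-1])
E
```

```text
time: 9.7
eef_pos: [0.585, -0.1039, 0.2001]
eef_rot: [-0.591, 0.806, 0.0, -0.002]
contact_force: [0.4, 0.4, 0.6]
width: 0.0003
eef [ 0.585  -0.1039  0.2001] yawx -107.5 tz [-0.003 -0.001 -1.   ] q [ 0.09  0.35  0.17  0.   -1.39 -0.39] t 9.7 F [0.4 0.4 0.6]
shift [-0.0005 -0.0012  0.1161]
```

View pics/side6.png

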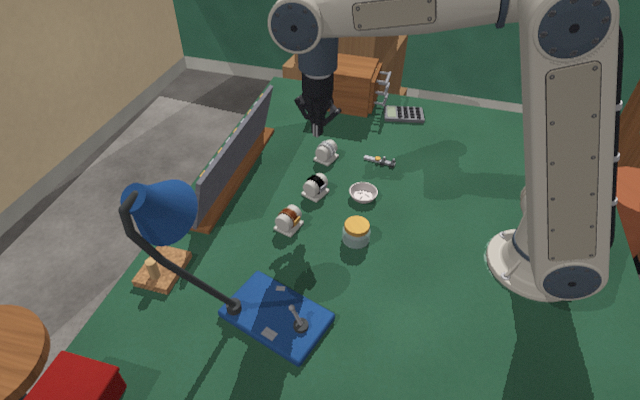

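The gripper is above the black band, which is at (315,185), and the toggle is still over. I'll descend to z = 0.084, which leaves 26 mm of clearance.

```bash
python3 -m jog '[[-1,0,-0.001,0.02,0],[-1,0,-0.001,0.045,0],[-1,0,-0.001,0.07,0],[-1,0,-0.001,0.09,0],[-1,0,-0.001,0.105,0],[-1,0,-0.001,0.112,0],[-1,0,-0.001,0.115,0],[-1,0,-0.001,0.115,0],[-1,0,-0.001,0.115,0],[-1,0,-0.001,0.115,0]]'
python3 - <<'E'
from h import *
to(.586,-.104,.084)
p,d=env.camera("side");cv2.imwrite("pics/side7.png",cv2.resize(p[120:250,260:400,::-1],None,fx=4,fy=4))
E
```

```text
time: 10.75
eef_pos: [0.5868, -0.1115, 0.0853]
eef_rot: [-0.59, 0.808, -0.001, -0.002]
contact_force: [-0.1, -0.5, 1.0]
width: -0.0002
eef [ 0.5868 -0.1115  0.0853] yawx -107.7 tz [-0.002 -0.005 -1.   ] q [ 0.08  0.43 -0.02  0.   -1.12 -0.39] t 10.75 F [-0.1 -0.5  1. ]
shift [-0.0069  0.003   0.0013]
```

View pics/side7.png

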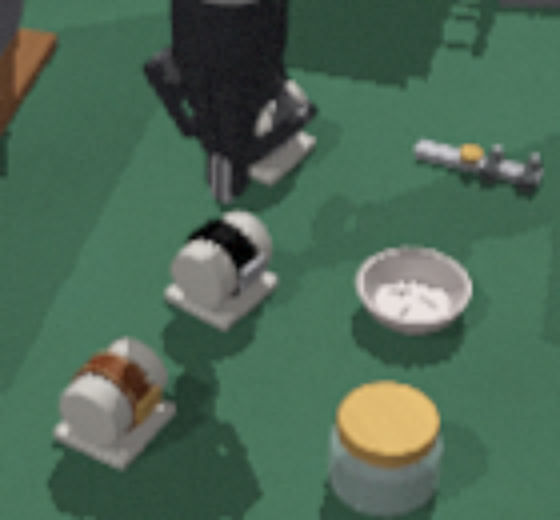

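The fingertips hover at about (222,195), just above the black band at (225,240), and nothing is touching. I'll centre up and dwell.

```bash
for i in 1; do python3 -m jog '[[-1,-0.002,0.001,0,0],[-1,-0.004,0.002,0,0],[-1,-0.006,0.003,0,0],[-1,-0.006,0.003,0,0],[-1,-0.006,0.003,0,0],[-1,-0.006,0.003,0,0],[-1,-0.006,0.003,0,0],[-1,-0.006,0.003,0,0],[-1,-0.006,0.003,0,0],[-1,-0.006,0.003,0,0]]'; done
python3 -m jog '[[-1,0,0,0,0],[-1,0,0,0,0],[-1,0,0,0,0],[-1,0,0,0,0],[-1,0,0,0,0],[-1,0,0,0,0],[-1,0,0,0,0],[-1,0,0,0,0],[-1,0,0,0,0],[-1,0,0,0,0]]'
python3 - <<'E'
from h import *
p,d=env.camera("side")
for l in("dive_band_top",):
  for r in env.place_of("side",l)[:2]: print(r,at_z("side",r["uv"],.058).round(3))
p,d=env.camera("top");cv2.imwrite("pics/top8.png",p[:,:,::-1])
E
python3 -m jog '[[-1,0,0,0,0],[-1,0,0,0,0],[-1,0,0,0,0],[-1,0,0,0,0],[-1,0,0,0,0],[-1,0,0,0,0],[-1,0,0,0,0],[-1,0,0,0,0],[-1,0,0,0,0],[-1,0,0,0,0]]'
python3 -c "
from h import *
to(.437,.041,.2)"
```

```text
time: 11.8
eef_pos: [0.5857, -0.1049, 0.0852]
eef_rot: [-0.59, 0.808, -0.001, -0.002]
contact_force: [-0.5, -0.4, 0.2]
width: 0.0004
time: 12.8
eef_pos: [0.5857, -0.1049, 0.0852]
eef_rot: [-0.59, 0.808, -0.001, -0.002]
contact_force: [-0.3, 0.8, 1.3]
width: -0.0
{'uv': [313.1, 174.0], 'confidence': 0.85} [ 0.596 -0.116  0.058]
time: 13.95
eef_pos: [0.5856, -0.1049, 0.0851]
eef_rot: [-0.59, 0.808, -0.001, -0.002]
contact_force: [1.4, -0.5, -0.4]
width: 0.0001
eef [ 0.5856 -0.1049  0.0851] yawx -107.8 tz [-0.003 -0.005 -1.   ] q [ 0.09  0.43 -0.03  0.   -1.12 -0.4 ] t 13.95 F [ 1.4 -0.5 -0.4]
shift [-0.093   0.1862 -0.1151]
```

View pics/top8.png

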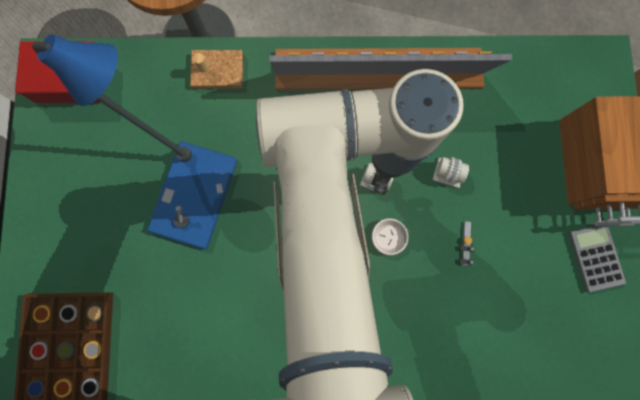

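The dwell over the dive band was about 3 s. The fingertips at (380,182) in the top view cover the band, and no force showed. Now I'll lift straight up and cross to the jar.

```bash
python3 -m jog '[[-1,0,0,-0.03,0],[-1,0,0,-0.065,0],[-1,0,0,-0.095,0],[-1,-0.01,0.02,-0.115,0],[-1,-0.025,0.05,-0.115,0],[-1,-0.042,0.085,-0.115,0],[-1,-0.06,0.12,-0.115,0],[-1,-0.078,0.156,-0.115,0],[-1,-0.09,0.18,-0.115,0],[-1,-0.093,0.186,-0.115,0]]'
python3 - <<'E'
from h import *
p,d=env.camera("side");cv2.imwrite("pics/side9.png",p[:,:,::-1])
to(.437,.041,.083)
E
```

```text
time: 14.95
eef_pos: [0.4356, 0.0422, 0.2004]
eef_rot: [-0.59, 0.807, -0.001, -0.002]
contact_force: [0.3, -0.1, 0.0]
width: -0.0001
eef [0.436  0.0421 0.2004] yawx -107.6 tz [-0.002 -0.004 -1.   ] q [ 0.46  0.05 -0.22  0.   -1.31 -0.77] t 15.0 F [-1.8  0.2 -1. ]
shift [ 0.0003 -0.0013  0.1174]
```

View pics/side9.png

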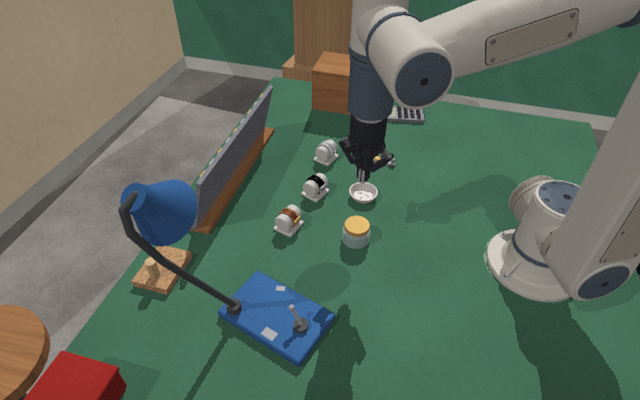

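The gripper is above the jar lid, which is at (357,226), and the goods and toggle are unchanged. I'll descend to z = 0.083.

```bash
python3 -m jog '[[-1,0,-0.001,0.02,0],[-1,0,-0.001,0.045,0],[-1,0,-0.001,0.07,0],[-1,0,-0.001,0.09,0],[-1,0,-0.001,0.105,0],[-1,0,-0.001,0.112,0],[-1,0,-0.001,0.116,0],[-1,0,-0.001,0.116,0],[-1,0,-0.001,0.116,0],[-1,0,-0.001,0.116,0]]'
python3 -m jog '[[-1,0,0,0,0],[-1,0,0,0,0],[-1,0,0,0,0],[-1,0,0,0,0],[-1,0,0,0,0],[-1,0,0,0,0],[-1,0,0,0,0],[-1,0,0,0,0],[-1,0,0,0,0],[-1,0,0,0,0]]'
python3 - <<'E'
from h import *
p,d=env.camera("side");cv2.imwrite("pics/side10.png",cv2.resize(p[120:370,210:410,::-1],None,fx=2.4,fy=2.4))
to(.437,.041,.083)
for l,z in(("jar_top",.056),("dive_band_top",.058),("lamp_switch_tip",.074),("steel_band",0),("brown_band",0),("dish",0),("opener",0)):
  for r in env.place_of("side",l)[:1]: print(l,np.round(r["uv"],1),at_z("side",r["uv"],z).round(3))
E
```

```text
time: 16.0
eef_pos: [0.4374, 0.0415, 0.0851]
eef_rot: [-0.59, 0.807, -0.001, -0.001]
contact_force: [0.3, 0.2, -0.2]
width: 0.0001
time: 17.0
eef_pos: [0.4374, 0.0415, 0.0851]
eef_rot: [-0.59, 0.807, -0.001, -0.001]
contact_force: [-1.2, -0.5, 0.2]
width: 0.0001
eef [0.4373 0.0415 0.0851] yawx -107.6 tz [-0.    -0.003 -1.   ] q [ 0.46  0.14 -0.43  0.   -1.   -0.77] t 17.05 F [-1.  -0.3  0.3]
shift [0.0006 0.0002 0.0021]
jar_top [312. 190.] [ 0.581 -0.052  0.056]
dive_band_top [315.6 176.4] [ 0.587 -0.108  0.058]
lamp_switch_tip [290.  307.2] [0.516 0.332 0.074]
steel_band [327.4 157.6] [ 0.595 -0.277  0.   ]
brown_band [287.6 223.6] [0.623 0.037 0.   ]
dish [359.3 197.2] [ 0.46  -0.122 -0.   ]
opener [314.6 172.8] [ 0.613 -0.192  0.   ]
```

View pics/side10.png

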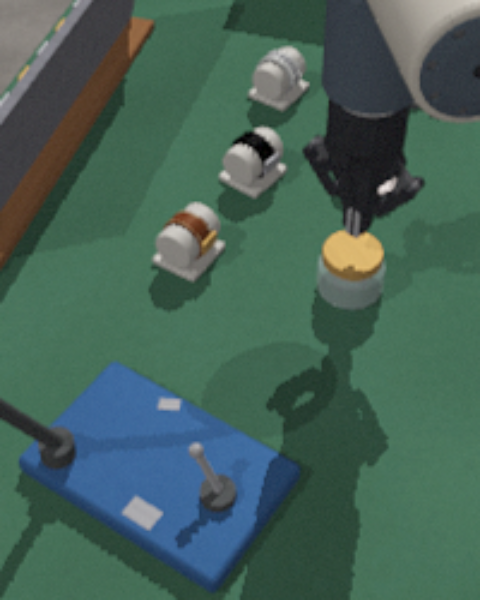

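The fingertips hover at about (353,232), just above the lid at (353,253), and the toggle leans away at (196,450). I'll hand in the job now.

```bash
python3 -c "
from h import *
env.close_job();to(.437,.041,.083)"
```

```text
the job is handed in; nothing more can be done
the job is handed in; nothing more can be done
```

I switched the lamp on, pointed at the dive band, then pointed at the jar, and handed the job in at about 17 s with the gripper still over the jar. No verdict is reported.

- **Lamp:** I pushed the toggle until the force rose to 5.4 N, well above its friction. Afterwards the camera showed the ball about 20 mm past the pivot, leaning away from the robot (about 0.46 rad, joint value about 0.95). It still read that way in the last picture.
- **Dive band:** the fingertips stayed about 27 mm above the middle of its top for about 3 s. No contact force showed.
- **Jar:** at the end the grasp point was within about 1 mm of the measured lid centre and about 48 mm above it. The force reading was only noise, about 1 N.

**Disagreements:**
- The network put the dive band's top up to 15 mm from my depth measurement, which I used. Either position is within the 25 mm allowed.
- In the last picture the network's jar and opener positions were wrong, as was one low-confidence toggle position in the top view. I ignored all of these.
- The dive, steel and brown bands and the dish read within about 11 mm of their first positions, which is network scatter and too coarse to confirm the 6 mm limit. In the pictures none of them had visibly moved. The opener was hidden in the last picture.

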